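# Roll a roller up into the drill jig and close the leaf

### The job

Load the drill jig with the fingertips only, picking nothing up: push the aluminium roller that lies on the jig's level deck steadily up the ramp, without letting it run loose or roll back, until it is fully home against the end stop and the spring catch has snapped up behind it. Then tip the hinged leaf over and push it all the way down, so that its drill bush stands over the roller, and move clear. Leave the other things on the table where they are.

Things in the scene. Friction and masses are not known exactly. Their poses are not given: they have to be found in the camera images.
- jig: Roll-in drill jig, blackened base and stop block, bright guides, fixed to the table, 270 x 96 mm. Origin: centre of its underside; x runs up the ramp to the end stop, y across, z up. In mm: level deck 10 high from x = -130 to -45 (a 4 mm lip outside it), then the ramp, 8 degrees, two rails with a 28 mm slot between. Guide cheeks (inner faces at y = -35 and 35) stand 10 mm above deck and ramp.
- ramp_foot (a point): Foot of the ramp on the centre line, 10 mm above the table, 45 mm before the jig's origin. Its x points up the slope, its z square off the ramp's surface.
- seat (a point): Where the roller's centre lies when the roller touches the end stop: jig x = 60 mm, y = 0, 50 mm above the table. The stop block's upright face is at jig x = 85; the block is 30 mm thick, 84 wide, its top 76.5 above the table. Let go with the catch up, the roller settles back about 1.5 mm against the catch; that is right.
- roller: The roller to load: plain aluminium cylinder, 50 mm diameter, 66 mm long, about 0.3 kg, a 13 mm black bore in each end, lying across the jig's level deck. It rolls freely, and rolls back down the ramp if let go before the catch is up behind it. Origin: its centre; its y axis is the roller's axis (x and z turn as it rolls).
- catch (a joint): Spring catch, a bright steel tongue 22 mm wide in the ramp's slot, hinged at its lower end. 0 = up; about 0.3 rad as the roller rides over it (its weight is enough). It springs up once the roller is within about 4 mm of the stop, if nothing is in its way: what pushes the roller must there be 15 to 35 mm above the ramp's surface. Sooner, it does not hold the roller.
- catch_nose (a point): Top edge of the catch's nose; with the catch up it lies at jig x = 39 mm, 34 mm above the table, 12 mm above the ramp's surface.
- leaf (a joint): Steel leaf, a plate 46 mm wide, 7 mm thick, hinged across the top of the stop block. 0 = closed, level, resting on the block 1.5 mm above a roller that is home; grows as it swings up; 1.57 = upright; it starts leaning back from the ramp at 1.75 to 2.0. The hinge is stiff: the leaf stays where it is left and takes 1 to 2 N near its free end to move.
- leaf_hinge (a point): Middle of the leaf's hinge axis, which runs along the jig's y: jig x = 122 mm, 80 mm above the table.
- leaf_end (a point): Middle of the leaf's free end, 105 mm from the hinge axis, on the face that is upper when closed (the back when open), 3.5 mm from the middle of the plate. A dark drill bush, 18 mm diameter, stands 4.5 mm out of that face 62 mm from the hinge axis.
- spare_roller: Bystander: a second roller like the first, standing on its end on the table, 66 mm tall, beyond the jig. Origin: centre of its underside.
- post: Bystander: chromed domed post, 76 mm in diameter, 59 mm tall, standing beyond the jig. Origin: centre of its underside.
- carton: Bystander: small open brown carton, 42 x 48 x 57 mm, to the right of the jig. Origin: centre of its underside.
- disc: Bystander: machined metal disc, 66 mm in diameter, 10 mm thick, lying to the left of the jig. Origin: centre of its underside.
Things that resemble listed ones, but are neither listed nor needed, are in the scene too. Leave any blue or pink look-alike of the roller alone.

How it is judged:
By the outcome, as a careful person would: the job done as asked, in the order asked, and still so for the second after the job is handed in, with the robot touching nothing.
It also fails if it takes over 53 s, if anything falls off the work surface, if the arm or the gripper's body presses on something with over 40 N, if the wrist force passes 120 N, or if a joint passes its speed limit or range.

### The arm

A 6-joint arm with a two-finger parallel gripper is mounted at the origin on a cart in front of the work surface, level with it; the furniture and walls round the work are solid. World frame = base frame: x ahead of the robot, y to its left, z up, the work surface at z = 0. Lengths are in m, angles in degrees, forces in N, time in s.
With the tool pointing down it reaches from about 0.375 to 0.925 m from the base axis. Payload 5.7 kg.
Tool frame: the origin (TCP) lies on the centre line of the jaws, within the pads' length; the fingertips stand 19 mm ahead of it and the grasp point (between the pads) is the TCP; z points along the fingers, y is the line along which they close (so a half turn about z gives the same grasp; the last joint's range is limited). The gripper opens to 85 mm and grips with 20 to 120 N. Pads are 22 mm wide; open, the fingers measure 114 mm over their backs; the gripper's body (76 mm by 85 mm) begins 54 mm behind the grasp point. The pads swing forward as they close: fully open they stand 13 mm farther back than shut.
Start: joints at [59.353, 20.558, 86.54, -0, 72.909, -6.595], TCP at [0.245, 0.548, 0.218] pointing down, gripper open.
Joint ranges: [-170.27, 170.27], [-57.76, 135], [12.27, 136.19], [-55.21, 235.2], [11.17, 155.16], [-170.74, 170.74]. Speed limits (degrees/s): [136.94, 136.94, 180, 180, 180, 180].

### API

Orientations are given as a 3x3 rotation matrix whose columns are the frame's x, y, z axes.
In Python, from rig import * gives the robot as it stands.
- The arm moves only by the tool step_arm, never from a script. Its argument "plan" is a list of rows, each a list of 4 numbers: the shift along the tool's x, y, z in cm, then the turn about the tool's z in rad. A call has exactly 5 rows; each row is the pose to reach, as a shift and turn from the pose commanded when the call began, along the tool's axes at that moment; what a row does not reach only later rows make up. A row lasts 1/8 s, in which the tool goes at most 62.5 mm and 10.7 degrees, less where a joint would pass 70% of its speed; a pose out of reach is approached as far as the arm can. A call with a gripper value outside its range is refused whole. "fingers" is the finger opening in cm, from 0 to 8.54, set as the call begins (left out, the last holds). The fingers move at their own pace and stop on an object; the grip force is fixed at half the most. Time passes only in rows, so rows that repeat a pose let the fingers close, or fill a call up. It gives the time, the measured TCP pose, the force, the opening and the grip force at its end, in the units of the state.
- get_state(): the state, without advancing time (a new reading comes with each control period).
- read_camera(name): name is "scene" or "top"; returns the picture (420x560x3 uint8, blue, green, red); there is no depth.
- camera_model(name): a dict with "K" (3x3 intrinsics, pixels), "R" (3x3) and "t" (3): a world point X has camera coordinates R X + t. Camera axes: x right, y down, z forward; pixel columns grow to the right and rows downward; lengths in m; the calibration is good to about 2 mm. A picture is of the moment at which its call begins. camera_model takes no time and is no camera call.
- hand_in(): hands the job in; it is judged then, once.
Trained networks look in the newest picture that a camera, given by its name, has taken for a name from the list of things; names that differ only in an ending like _2 or _b are one class to them, and where a whole thing is asked for, a point or a joint stands for the part that bears it (a point fixed in the world has none). Each returns a list of dicts, best first, with "conf" (0 to 1); they miss things now and then, are a little off and sometimes report something else, mostly with a low value. They report only what shows in the picture. A call takes as long as a camera call. They do not tell look-alikes from the thing itself.
- regions_of(target, camera): "region" (420x560 bool, what is visible of it) and "extent" ([centre column, centre row, width, height] in pixels, round what is visible of it).
The state is a dict: "clock": time; "qpos": joint angles; "joint_vel": joint speeds; "joint_torque": joint torques, N m; "ee_pos": TCP position; "ee_rot": TCP orientation; "wrist_force": force on the tool from outside, world axes, zero at the start; "wrist_torque": the same for the moment, N m; "opening": finger opening in m; "finger_force": force on a finger pad.
Only numpy, scipy, OpenCV 4.12 (cv2) and the standard library are available. Lean on these libraries where they do the work, as an engineer would, in place of code of your own. Each camera call takes 0.05 s, during which the arm holds its last target. There are 200 camera calls.

## Working session

There is one attempt and no reset: what is moved stays moved. The work goes in short steps, Python scripts to look and compute and a tool call to move; the robot and the scene stay as the last step left them, time stands still between calls to the robot, and variables do not carry over. Pictures are saved under pics/ and viewed, at most 10 in all, crops included, and the job is handed in when it is done.

Besides the shell and the picture viewer there is one more tool, called after ">>>" as a command line: name --pt "numbers of a row" for each row, then --argument value for the rest. step_arm: Moves the arm, as the interface text tells. Its arguments: {"type":"object","properties":{"plan":{"type":"array","items":{"type":"array","items":{"type":"number"}}},"fingers":{"type":"number"}},"required":["plan"]}

```bash
mkdir -p pics; ls; python3 - <<'E'
from rig import *
import cv2,numpy as np
for c in ("scene","top"):
    im=read_camera(c); cv2.imwrite(f"pics/{c}0.png",im)
    m=camera_model(c); print(c,np.round(m["K"],1).tolist(),np.round(m["R"],4).tolist(),np.round(m["t"],4).tolist())
    for n in ("jig","roller","leaf","spare_roller","post","carton","disc"):
        print(n,[(np.round(d["extent"]).tolist(),round(d["conf"],2)) for d in regions_of(n,c)])
s=get_state();print(s["clock"],s["ee_pos"],np.round(s["ee_rot"],3).tolist())
E
```

```text
pics
scene [[412.4, 0.0, 275.2], [0.0, 412.4, 211.1], [0.0, 0.0, 1.0]] [[0.4883, -0.8726, 0.0122], [-0.491, -0.2863, -0.8228], [0.7214, 0.3958, -0.5683]] [-0.2809, 0.3109, 0.7812]
jig [([266.0, 200.0, 106.0, 80.0], 0.87)]
roller [([299.0, 215.0, 18.0, 21.0], 0.82), ([348.0, 240.0, 28.0, 20.0], 0.76), ([369.0, 218.0, 19.0, 30.0], 0.59)]
leaf [([221.0, 180.0, 17.0, 44.0], 0.6)]
spare_roller [([293.0, 196.0, 20.0, 27.0], 0.85)]
post [([253.0, 191.0, 20.0, 24.0], 0.73), ([266.0, 199.0, 112.0, 76.0], 0.62)]
carton [([409.0, 278.0, 25.0, 31.0], 0.96)]
disc [([153.0, 217.0, 20.0, 12.0], 0.67), ([254.0, 191.0, 19.0, 21.0], 0.27)]
top [[451.8, 0.0, 277.1], [0.0, 451.8, 216.4], [0.0, 0.0, 1.0]] [[-0.0192, -0.9998, 0.0101], [-0.9911, 0.0177, -0.1316], [0.1314, -0.0125, -0.9912]] [-0.0402, 0.5455, 1.1452]
jig [([244.0, 214.0, 117.0, 67.0], 0.75)]
roller [([343.0, 204.0, 28.0, 22.0], 0.83), ([343.0, 159.0, 30.0, 31.0], 0.59)]
leaf [([198.0, 224.0, 22.0, 20.0], 0.57), ([142.0, 273.0, 29.0, 22.0], 0.23)]
spare_roller [([260.0, 168.0, 19.0, 24.0], 0.85), ([198.0, 222.0, 22.0, 21.0], 0.68)]
post [([213.0, 179.0, 24.0, 31.0], 0.82), ([246.0, 211.0, 125.0, 66.0], 0.74)]
carton [([410.0, 232.0, 20.0, 18.0], 0.54)]
disc [([143.0, 274.0, 24.0, 23.0], 0.92)]
0.8 [0.24454894 0.54789587 0.21831103] [[-0.913, 0.408, 0.0], [0.408, 0.913, 0.0], [-0.0, 0.0, -1.0]]
```

```bash
python3 - <<'E'
import cv2
a=cv2.imread("pics/scene0.png")[140:320,130:440]; b=cv2.imread("pics/top0.png")[130:310,120:430]
cv2.imwrite("pics/c1.png",cv2.resize(a,(775,450),interpolation=cv2.INTER_CUBIC))
cv2.imwrite("pics/c2.png",cv2.resize(b,(775,450),interpolation=cv2.INTER_CUBIC))
E
```

```text
(no output)
```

View pics/c1.png

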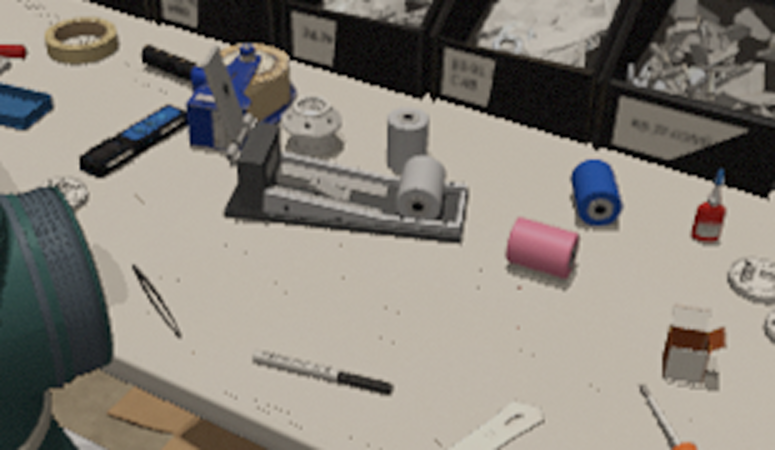

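View pics/c2.png

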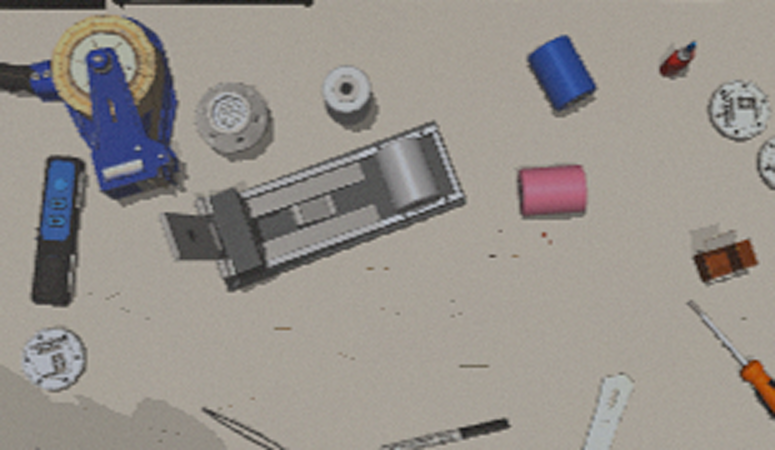

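Jig with the bare aluminium roller at scene (298,215) / top (284,199). Blue (top ~(345,159)) and pink (top ~(341,206)) cylinders are look-alikes; the one upright at top (260,166) is the spare. The roller meant is the aluminium one on the deck. I'll enlarge it to confirm that and pick corners.

```bash
python3 - <<'E'
import cv2,numpy as np
def crop(n,x0,y0,w,h,s):
    a=cv2.imread(f"pics/{n}0.png")[y0:y0+h,x0:x0+w]
    a=cv2.resize(a,None,fx=s,fy=s,interpolation=cv2.INTER_CUBIC)
    for i in range(0,w,10):
        cv2.putText(a,str(x0+i),(i*s,8),0,.3,(0,0,255));cv2.line(a,(i*s,10),(i*s,14),(0,0,255))
    for i in range(0,h,10):
        cv2.putText(a,str(y0+i),(0,i*s+3),0,.3,(0,0,255));cv2.line(a,(22,i*s),(26,i*s),(0,0,255))
    return a
cv2.imwrite("pics/d1.png",crop("scene",200,150,125,95,6))
cv2.imwrite("pics/d2.png",crop("top",180,170,130,80,6))
E
```

```text
(no output)
```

View pics/d1.png

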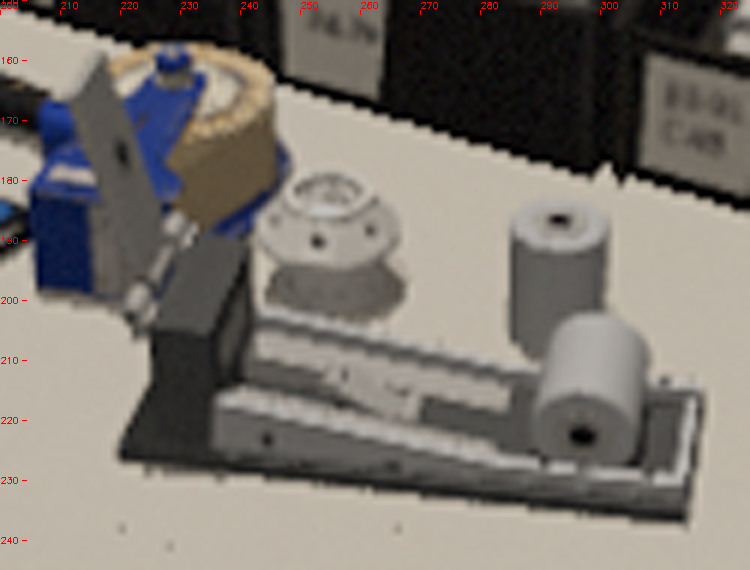

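View pics/d2.png

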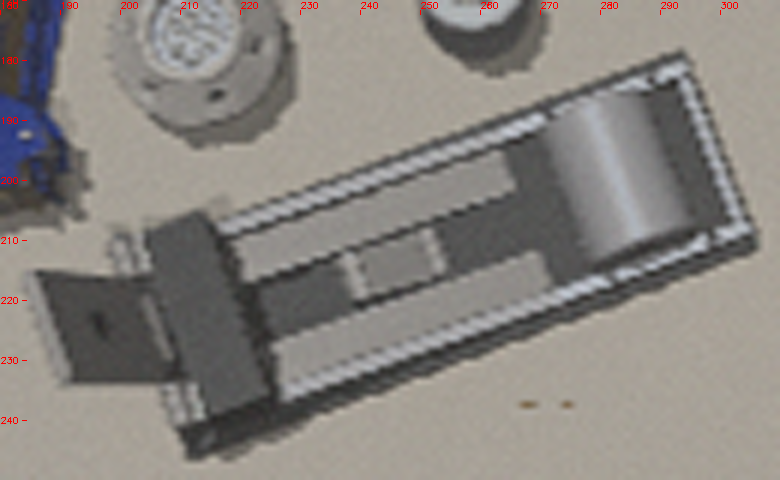

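```bash
cat > h.py <<'E'
import numpy as np
from rig import *
from scipy.optimize import least_squares
def proj(c,X):
    m=camera_model(c);P=np.array(m["K"])@(np.array(m["R"])@np.asarray(X,float).T+np.array(m["t"])[:,None]);return (P[:2]/P[2]).T
def J2W(p,q):
    x,y,a=q;c,s=np.cos(a),np.sin(a);q3=np.asarray(p,float)/1000
    return np.c_[x+c*q3[:,0]-s*q3[:,1],y+s*q3[:,0]+c*q3[:,1],q3[:,2]]
E
python3 - <<'E'
from h import *
T=[((-135,48,0),(305.8,211)),((-135,-48,10),(294.2,178.3)),((135,48,0),(211.7,246.7)),((115,-42,76.5),(204.2,208)),((85,-42,76.5),(214.2,205)),((85,42,76.5),(224.7,235.3)),((115,42,76.5),(213.5,239.5))]
S=[((135,48,0),(220,226.7)),((-135,48,0),(314.5,237.2)),((115,42,76.5),(225.3,204.2)),((85,42,76.5),(235.3,205.3)),((85,-42,76.5),(241.7,189.5)),((115,-42,76.5),(232.5,189.2))]
def res(q,v=0):
    r=[proj(c,J2W([a for a,_ in L],q))-np.array([b for _,b in L]) for c,L in (("top",T),("scene",S))]
    return r if v else np.concatenate(r).ravel()
f=least_squares(res,[.55,.05,1.9],loss="soft_l1");q=f.x
print(q,np.degrees(q[2]));[print(np.round(r,1).tolist()) for r in res(q,1)]
# roller x, yaw
g=least_squares(lambda u:np.r_[proj("scene",J2W([(u[0],33+u[1],35)],q))[0]-(297,222.7),.5*(proj("top",J2W([(u[0],u[1],38)],q))[0]-(283,199.7))],[-90,0]);print("roller",g.x,g.fun)
def leaf(t):
    d=np.array([-np.cos(t),0,np.sin(t)]);n=np.array([np.sin(t),0,np.cos(t)])
    return [np.array([122,0,80])+105*d+s*3.5*n+[0,w*23,0] for s in (1,-1) for w in (-1,1)]
for t in (1.75,1.85,1.95,2.05):
    print(t,np.round(proj("top",J2W(leaf(t),q)),1).tolist(),np.round(proj("scene",J2W(leaf(t),q)),1).tolist())
Rj=np.array([[np.cos(q[2]),-np.sin(q[2])],[np.sin(q[2]),np.cos(q[2])]])
for p in ((-90,0,35),(60,0,50),(122,0,80)): print(p,np.round(J2W([p],q),4))
E
```

```text
[0.56149817 0.01360613 1.91328162] 109.62296182756741
[[0.4, 0.4], [-0.6, -0.3], [0.2, 0.0], [-0.8, 0.6], [0.4, -0.5], [1.2, 0.1], [1.1, 0.2]]
[[-1.1, -0.1], [-0.6, 0.1], [-0.5, -0.5], [0.1, -0.5], [0.9, -0.5], [-0.0, -1.2]]
roller [-85.07873579   2.74663001] [-0.02688874 -0.17376974  0.14729576  0.14556334]
1.75 [[187.0, 213.8], [193.7, 232.6], [189.8, 212.7], [196.5, 231.5]] [[218.5, 157.2], [213.7, 165.1], [220.9, 157.0], [216.2, 164.9]]
1.85 [[183.1, 215.5], [189.7, 234.3], [185.7, 214.4], [192.4, 233.2]] [[215.0, 157.8], [210.0, 165.7], [217.3, 157.4], [212.4, 165.3]]
1.95 [[179.3, 217.3], [185.9, 235.9], [181.8, 216.1], [188.4, 234.8]] [[211.6, 158.7], [206.6, 166.6], [213.9, 158.1], [208.9, 166.0]]
2.05 [[175.9, 218.9], [182.5, 237.6], [178.2, 217.8], [184.7, 236.5]] [[208.5, 159.9], [203.3, 167.8], [210.6, 159.1], [205.5, 167.0]]
(-90, 0, 35) [[ 0.5917 -0.0712  0.035 ]]
(60, 0, 50) [[0.5413 0.0701 0.05  ]]
(122, 0, 80) [[0.5205 0.1285 0.08  ]]
```

```bash
cat >> h.py <<'E'
Q=(0.5615,0.0136,1.9133)
def shift(p,ee=None):
    s=get_state();R=np.array(s["ee_rot"]);d=R.T@(J2W([p],Q)[0]-s["ee_pos"])*100
    a=Q[2]-np.arctan2(R[1,0],R[0,0]);return np.round(np.r_[d,-a],3).tolist()
def where():
    s=get_state();c,sn=np.cos(Q[2]),np.sin(Q[2]);d=(np.array(s["ee_pos"])-[Q[0],Q[1],0])*1000
    return np.round([c*d[0]+sn*d[1],-sn*d[0]+c*d[1],d[2]],1).tolist(),s["clock"],s["opening"],np.round(s["wrist_force"],2)
E
python3 -c "
from h import *
print(shift((-140,0,200)),where())"
```

```text
[-60.387, -45.999, 1.831, 0.809] ([609.7, 119.1, 218.3], 0.8, 0.08533309579610993, array([-0.12,  0.1 , -0.38]))
```

>>> step_arm --pt "-1 -0.8 -2 0.16" --pt "-5 -3.8 -3 0.32" --pt "-9.5 -7.2 -3 0.48" --pt "-14 -10.6 -3 0.64" --pt "-18.5 -14 -3 0.809" --fingers 3.0

```text
clock: 1.42
ee_pos: [0.3571, 0.3432, 0.2485]
ee_rot: [[-0.331, 0.944, 0.001], [0.944, 0.331, 0.0], [0.0, 0.001, -1.0]]
wrist_force: [-0.0, -1.0, 0.7]
opening: 0.0303
finger_force: 0.0
```

```bash
python3 -c "
from h import *
print(shift((-140,0,200)),where())"
```

```text
[-51.862, 8.461, 4.857, -0.005] ([379.1, 81.8, 248.5], 1.425, 0.030274190222281103, array([-0.01, -0.99,  0.71]))
```

>>> step_arm --pt "-5.5 0.9 0 0" --pt "-11 1.8 0 0" --pt "-16.5 2.7 0 0" --pt "-22 3.6 0 0" --pt "-27.5 4.5 0 0"

```text
clock: 2.05
ee_pos: [0.4918, 0.099, 0.2486]
ee_rot: [[-0.335, 0.942, 0.001], [0.942, 0.335, 0.0], [-0.0, 0.001, -1.0]]
wrist_force: [0.8, 0.2, 0.1]
opening: 0.03
finger_force: 0.0
```

>>> step_arm --pt "-5.5 0.9 0 0" --pt "-11 1.8 0 0" --pt "-16.5 2.7 0 0" --pt "-21 3.4 0 0" --pt "-24.4 3.96 0 -0.005"

```text
clock: 2.68
ee_pos: [0.611, -0.1181, 0.2482]
ee_rot: [[-0.339, 0.941, 0.0], [0.941, 0.339, -0.0], [-0.0, 0.0, -1.0]]
wrist_force: [-0.1, -0.2, -0.3]
opening: 0.0302
finger_force: 0.0
```

```bash
python3 -c "
from h import *
print(shift((-140,0,45)),where())"
```

```text
[0.075, -0.244, 20.323, 0.003] ([-140.7, -2.4, 248.2], 2.675, 0.03018558186090076, array([-0.08, -0.17, -0.26]))
```

Descend, then check in a picture.

>>> step_arm --pt "0 -0.24 5 0" --pt "0 -0.24 10 0" --pt "0 -0.24 15 0" --pt "0 -0.24 18.5 0.003" --pt "0 -0.24 20.2 0.003"

```text
clock: 3.3
ee_pos: [0.6066, -0.1164, 0.0442]
ee_rot: [[-0.337, 0.941, -0.003], [0.941, 0.337, 0.001], [0.002, -0.003, -1.0]]
wrist_force: [-0.0, -0.3, -0.4]
opening: 0.0301
finger_force: 0.0
```

```bash
python3 - <<'E'
from h import *
import cv2
print(where())
a=read_camera("scene")[160:260,230:355]; b=read_camera("top")[150:250,230:355]
f=lambda a:cv2.resize(a,None,fx=3.2,fy=5*.64,interpolation=cv2.INTER_CUBIC)
cv2.imwrite("pics/e.png",np.hstack([f(a),f(b)]))
E
```

```text
([-137.6, 1.2, 44.2], 3.3, 0.03011824656557367, array([-0.05, -0.32, -0.4 ]))
```

View pics/e.png

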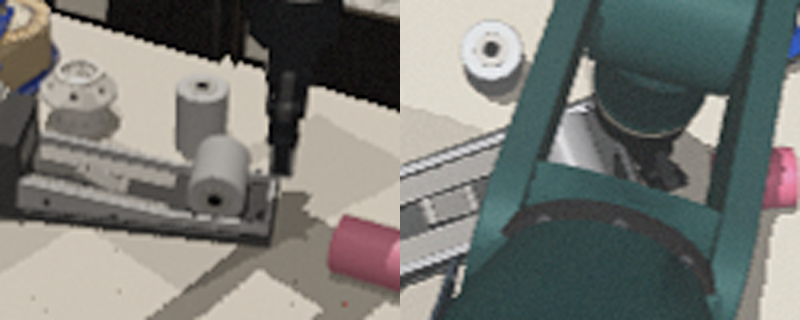

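>>> step_arm --pt "0.2 0 0 0" --pt "0.4 0 0 0" --pt "0.6 0 0 0" --pt "0.75 0 0 0" --pt "0.9 0 0 0"

```text
clock: 4.03
ee_pos: [0.6049, -0.1082, 0.0466]
ee_rot: [[-0.337, 0.941, 0.0], [0.941, 0.337, -0.0], [-0.0, 0.0, -1.0]]
wrist_force: [0.2, 0.3, -0.1]
opening: 0.0301
finger_force: 0.0
```

>>> step_arm --pt "0.15 0 0 0" --pt "0.3 0 0 0" --pt "0.45 0 0 0" --pt "0.6 0 0 0" --pt "0.75 0 0 0"

```text
clock: 4.65
ee_pos: [0.6023, -0.1011, 0.0463]
ee_rot: [[-0.337, 0.941, -0.0], [0.941, 0.337, -0.0], [0.0, -0.0, -1.0]]
wrist_force: [-0.1, 0.7, 0.2]
opening: 0.03
finger_force: 0.0
```

>>> step_arm --pt "0.15 0 0 0" --pt "0.3 0 0 0" --pt "0.45 0 0 0" --pt "0.6 0 0 0" --pt "0.75 0 0 0"

```text
clock: 5.28
ee_pos: [0.5998, -0.0941, 0.0463]
ee_rot: [[-0.337, 0.941, -0.0], [0.941, 0.337, -0.0], [-0.0, -0.0, -1.0]]
wrist_force: [1.0, 0.6, -0.2]
opening: 0.0302
finger_force: 0.0
```

>>> step_arm --pt "0.15 0 0 0" --pt "0.31 0 0 0" --pt "0.48 0 0 0" --pt "0.66 0 0 0" --pt "0.85 0 0 0"

```text
clock: 5.9
ee_pos: [0.5969, -0.0861, 0.0463]
ee_rot: [[-0.337, 0.941, -0.0], [0.941, 0.337, -0.0], [-0.0, -0.0, -1.0]]
wrist_force: [-0.8, 0.1, -0.0]
opening: 0.0299
finger_force: 0.0
```

```bash
python3 - <<'E'
from h import *
import cv2
print(where())
print([(np.round(d["extent"],1).tolist(),round(d["conf"],2)) for d in (read_camera("scene") is not None and regions_of("roller","scene"))])
E
```

```text
([-105.8, 0.1, 46.3], 5.9, 0.029927419721962067, array([-0.85,  0.07, -0.02]))
[([299.4, 215.6, 20.1, 25.1], 0.93), ([345.8, 239.5, 30.7, 20.2], 0.71)]
```

```bash
python3 - <<'E'
from h import *
import cv2
a=read_camera("scene")[160:250,250:350]; 
cv2.imwrite("pics/f.png",cv2.resize(a,None,fx=6,fy=6,interpolation=cv2.INTER_CUBIC))
E
```

```text
(no output)
```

View pics/f.png

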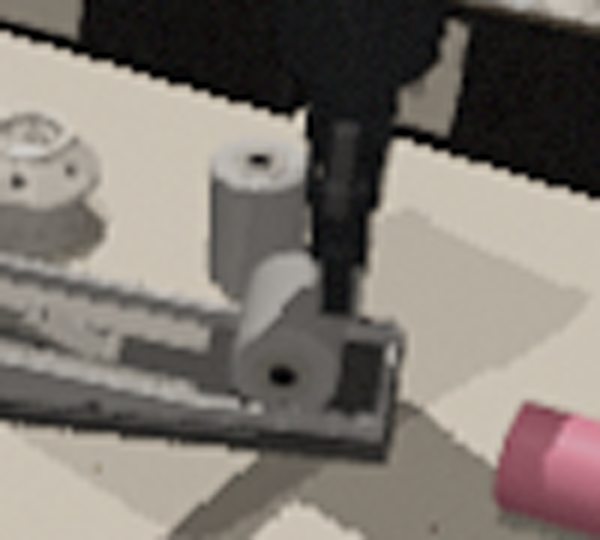

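```bash
python3 - <<'E'
from h import *
for p in [(-95,29,27),(-117,29,27),(-117,-29,27),(-106,15,27),(-106,15,35),(-85,33,35)]: print(p,np.round((proj("scene",J2W([p],Q))-(250,160))*6))
E
```

```text
(-95, 29, 27) [[304. 383.]]
(-117, 29, 27) [[352. 388.]]
(-117, -29, 27) [[364. 317.]]
(-106, 15, 27) [[331. 368.]]
(-106, 15, 35) [[332. 354.]]
(-85, 33, 35) [[282. 372.]]
```

```bash
python3 - <<'E'
from h import *
import cv2
a=read_camera("scene"); cv2.imwrite("pics/scene_f.png",a)
f=lambda a:cv2.resize((255*(a[165:240,275:325]/255.)**.45).astype(np.uint8),None,fx=8,fy=8,interpolation=cv2.INTER_CUBIC)
cv2.imwrite("pics/g.png",np.hstack([f(cv2.imread("pics/scene0.png")),f(a)]))
for r in regions_of("roller","scene"): print(r["extent"])
E
```

```text
[298.8, 215.5, 21.5, 24.4]
[369.6, 218.2, 16.1, 27.1]
```

View pics/g.png

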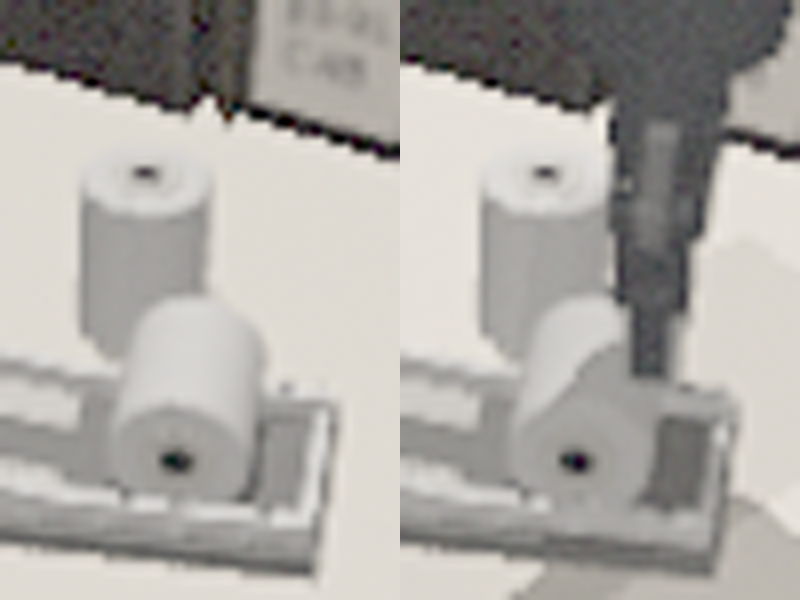

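```bash
python3 - <<'E'
from h import *
import cv2
a=read_camera("top")
f=lambda a:(255*(a/255.)**.4).astype(np.uint8)
x0,y0,s=265,160,9
c=cv2.resize(f(a)[y0:y0+65,x0:x0+60],None,fx=s,fy=s,interpolation=cv2.INTER_CUBIC)
for z,col in ((27,(0,0,255)),(46,(0,255,0)),(65,(255,0,0))):
  for y in (22,-22):
    p=(proj("top",J2W([(-106,y,z)],Q))[0]-(x0,y0)+.5)*s; cv2.circle(c,tuple(int(v) for v in p),4,col,1); print(z,y,p)
cv2.imwrite("pics/k.png",c)
E
```

```text
27 22 [258.07832859 406.42124309]
27 -22 [204.70700293 268.63800797]
46 22 [261.06059148 396.08642409]
46 -22 [206.82543011 256.15340933]
65 22 [264.139887   385.41534544]
65 -22 [209.0124718  243.26444248]
```

View pics/k.png

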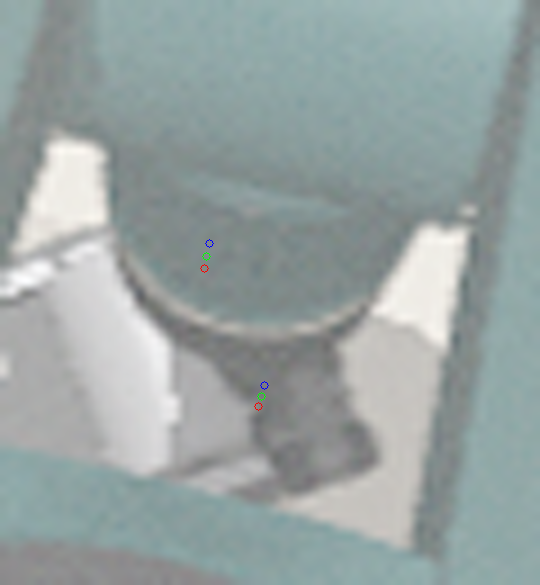

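>>> step_arm --pt "-0.6 0 0 0" --pt "-1.4 0 0 0" --pt "-2.2 0 0 0" --pt "-2.4 0 0.5 0" --pt "-2.4 0 1.0 0"

```text
clock: 6.82
ee_pos: [0.6049, -0.109, 0.0358]
ee_rot: [[-0.337, 0.942, -0.0], [0.942, 0.337, 0.0], [0.0, -0.0, -1.0]]
wrist_force: [-0.0, 0.2, -0.8]
opening: 0.0299
finger_force: 0.0
```

>>> step_arm --pt "0 0 0.1 0" --pt "0 0 0.2 0" --pt "0 0 0.3 0" --pt "0 0 0.4 0" --pt "0 0 0.5 0"

```text
clock: 7.45
ee_pos: [0.6051, -0.1087, 0.0313]
ee_rot: [[-0.337, 0.941, 0.0], [0.941, 0.337, -0.0], [-0.0, 0.0, -1.0]]
wrist_force: [-0.2, 0.0, -0.6]
opening: 0.0303
finger_force: 0.0
```

>>> step_arm --pt "0 0 0.1 0" --pt "0 0 0.2 0" --pt "0 0 0.3 0" --pt "0 0 0.4 0" --pt "0 0 0.4 0"

```text
clock: 8.07
ee_pos: [0.605, -0.1088, 0.0272]
ee_rot: [[-0.337, 0.941, -0.0], [0.941, 0.337, -0.0], [0.0, -0.0, -1.0]]
wrist_force: [-0.6, -0.3, 0.8]
opening: 0.0299
finger_force: 0.0
```

```bash
python3 - <<'E'
from h import *
import cv2
a=read_camera("scene");cv2.imwrite("pics/scene_m.png",a);print(where())
x0,y0,s=275,165,8
f=lambda a:(255*(a/255.)**.4).astype(np.uint8)
c=cv2.resize(f(a)[y0:y0+75,x0:x0+60],None,fx=s,fy=s,interpolation=cv2.INTER_CUBIC)
X=where()[0][0]
for z,col in ((10,(0,0,255)),(40,(255,0,0))):
  for y in (22,-22):
    p=(proj("scene",J2W([(X,y,z)],Q))[0]-(x0,y0)+.5)*s; cv2.circle(c,tuple(int(v) for v in p),4,col,1); print(z,y,p)
cv2.imwrite("pics/m.png",c)
E
```

```text
([-129.9, 0.1, 27.3], 8.125, 0.030048191300024563, array([-0.08, -0.3 ,  0.31]))
10 22 [309.18711048 513.04797811]
10 -22 [320.45204803 440.49709276]
40 22 [314.81518741 443.36061253]
40 -22 [326.07230371 371.88190514]
```

View pics/m.png

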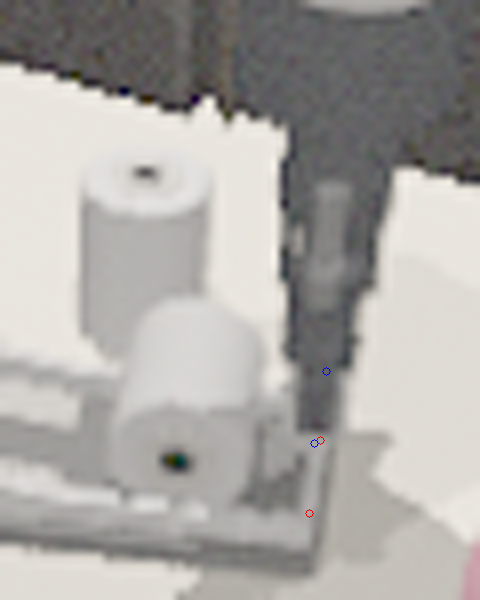

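>>> step_arm --pt "0 0 0.1 0" --pt "0 0 0.2 0" --pt "0 0 0.3 0" --pt "0 0 0.4 0" --pt "0 0 0.5 0"

```text
clock: 8.75
ee_pos: [0.605, -0.1088, 0.0222]
ee_rot: [[-0.337, 0.941, -0.0], [0.941, 0.337, -0.0], [-0.0, -0.0, -1.0]]
wrist_force: [-0.5, -0.9, 0.2]
opening: 0.0302
finger_force: 0.0
```

>>> step_arm --pt "0 0 0.1 0" --pt "0 0 0.2 0" --pt "0 0 0.3 0" --pt "0 0 0.4 0" --pt "0 0 0.5 0"

```text
clock: 9.38
ee_pos: [0.605, -0.1088, 0.0173]
ee_rot: [[-0.337, 0.941, -0.0], [0.941, 0.337, -0.0], [-0.0, -0.0, -1.0]]
wrist_force: [0.1, -0.5, -0.9]
opening: 0.03
finger_force: 0.0
```

>>> step_arm --pt "0 0 0.2 0" --pt "0 0 0.4 0" --pt "0 0 0.6 0" --pt "0 0 0.8 0" --pt "0 0 0.9 0"

```text
clock: 10.0
ee_pos: [0.6049, -0.1088, 0.0081]
ee_rot: [[-0.337, 0.941, -0.0], [0.941, 0.337, -0.0], [0.0, -0.0, -1.0]]
wrist_force: [-0.3, 1.0, -0.3]
opening: 0.03
finger_force: 0.0
```

```bash
python3 - <<'E'
from h import *
import cv2
a=read_camera("scene");cv2.imwrite("pics/scene_n.png",a);b=read_camera("top");cv2.imwrite("pics/top_n.png",b);print(where())
f=lambda a:(255*(a/255.)**.4).astype(np.uint8)
s=6
c=cv2.resize(f(a)[180:245,275:340],None,fx=s,fy=s,interpolation=cv2.INTER_CUBIC)
d=cv2.resize(f(b)[170:235,265:330],None,fx=s,fy=s,interpolation=cv2.INTER_CUBIC)
cv2.imwrite("pics/n.png",np.hstack([c,d]))
z=where()[0][2];X=where()[0][0]
for dz in (-19,19):
  for y in (29,-29): print(dz,y,(proj("scene",J2W([(X,y,z+dz)],Q))[0]-(275,180)+.5)*s,(proj("top",J2W([(X,y,z+dz)],Q))[0]-(265,170)+.5)*s+(390,0))
E
```

```text
([-129.8, 0.2, 8.2], 10.1, 0.02985508168851992, array([ 0.22, -0.25,  0.42]))
-19 29 [227.43054686 339.15168858] [612.61445363 220.03773434]
-19 -29 [238.57995743 266.73285601] [566.9285462  102.77431007]
19 29 [232.68489723 273.88544207] [618.12007461 206.76481306]
19 -29 [243.82852663 202.74458538] [570.97144695  85.90503947]
```

View pics/n.png

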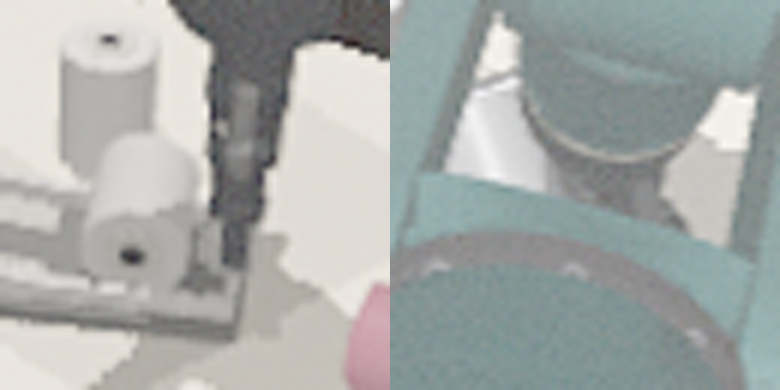

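>>> step_arm --pt "0.12 0 0 0" --pt "0.24 0 0 0" --pt "0.36 0 0 0" --pt "0.48 0 0 0" --pt "0.6 0 0 0"

```text
clock: 10.72
ee_pos: [0.603, -0.103, 0.0083]
ee_rot: [[-0.337, 0.941, 0.0], [0.941, 0.337, -0.0], [-0.0, -0.0, -1.0]]
wrist_force: [0.4, -0.6, -0.2]
opening: 0.0299
finger_force: 0.0
```

>>> step_arm --pt "0.12 0 0 0" --pt "0.24 0 0 0" --pt "0.36 0 0 0" --pt "0.48 0 0 0" --pt "0.6 0 0 0"

```text
clock: 11.35
ee_pos: [0.601, -0.0974, 0.0083]
ee_rot: [[-0.337, 0.941, 0.0], [0.941, 0.337, -0.0], [-0.0, -0.0, -1.0]]
wrist_force: [0.8, -0.6, -0.1]
opening: 0.0298
finger_force: 0.0
```

>>> step_arm --pt "0.12 0 0 0" --pt "0.25 0 0 0" --pt "0.4 0 0 0" --pt "0.55 0 0 0" --pt "0.7 0 0 0"

```text
clock: 11.98
ee_pos: [0.5986, -0.0908, 0.0083]
ee_rot: [[-0.337, 0.941, -0.0], [0.941, 0.337, -0.0], [-0.0, -0.0, -1.0]]
wrist_force: [0.3, 0.4, 0.0]
opening: 0.0299
finger_force: 0.0
```

```bash
cat >> h.py <<'E'
import cv2
def bore():  # dark bore in the roller's near end: jig x from scene
    a=read_camera("scene");g=cv2.cvtColor(a,cv2.COLOR_BGR2GRAY).astype(float)
    best=[]
    for x in np.arange(-95,66,1.):
        z=35 if x<-45 else 35+max(0,x+45)*np.tan(np.radians(8))
        u,v=proj("scene",J2W([(x,33,z)],Q))[0]
        P=cv2.getRectSubPix(a[:,:,1].copy(),(3,3),(float(u),float(v))).mean();O=cv2.getRectSubPix(a[:,:,1].copy(),(11,11),(float(u),float(v))).mean()
        best.append((P-O,x))
    return sorted(best)[:3],[np.round(d["extent"],1).tolist()+[round(d["conf"],2)] for d in regions_of("roller","scene")]
E
python3 - <<'E'
from h import *
print(where(),bore())
E
```

```text
([-110.8, 0.1, 8.3], 11.975, 0.02990906364330032, array([0.33, 0.4 , 0.01])) ([(np.float64(-60.676767676767675), np.float64(-74.0)), (np.float64(-58.955922865013775), np.float64(-75.0)), (np.float64(-57.556473829201096), np.float64(-76.0))], [[368.1, 217.2, 14.5, 28.9, 0.98], [345.0, 240.2, 29.3, 23.4, 0.92], [294.0, 215.9, 22.4, 24.7, 0.9]])
```

>>> step_arm --pt "0.15 0 0 0" --pt "0.33 0 0 0" --pt "0.55 0 0 0" --pt "0.8 0 0 0" --pt "1.05 0 0 0"

```text
clock: 12.7
ee_pos: [0.595, -0.0808, 0.0083]
ee_rot: [[-0.337, 0.941, -0.0], [0.941, 0.337, -0.0], [0.0, -0.0, -1.0]]
wrist_force: [0.0, 0.6, -0.1]
opening: 0.0301
finger_force: 0.0
```

>>> step_arm --pt "0.27 0 0 0" --pt "0.54 0 0 0" --pt "0.82 0 0 0" --pt "1.11 0 0 0" --pt "1.4 0 0 0"

```text
clock: 13.32
ee_pos: [0.5903, -0.0676, 0.0083]
ee_rot: [[-0.337, 0.941, -0.0], [0.941, 0.337, -0.0], [-0.0, -0.0, -1.0]]
wrist_force: [-0.5, 0.5, 1.1]
opening: 0.0304
finger_force: 0.0
```

>>> step_arm --pt "0.3 0 -0.01 0" --pt "0.6 0 -0.04 0" --pt "0.9 0 -0.08 0" --pt "1.2 0 -0.12 0" --pt "1.5 0 -0.16 0"

```text
clock: 13.95
ee_pos: [0.5854, -0.0536, 0.01]
ee_rot: [[-0.337, 0.941, 0.0], [0.941, 0.337, -0.0], [-0.0, 0.0, -1.0]]
wrist_force: [-0.7, -0.4, -0.1]
opening: 0.0302
finger_force: 0.5
```

```bash
python3 - <<'E'
from h import *
print(where(),bore())
E
```

```text
([-71.4, 0.0, 10.0], 13.95, 0.03021287234174379, array([-0.73, -0.43, -0.06])) ([(np.float64(-60.11845730027548), np.float64(-35.0)), (np.float64(-57.43893480257116), np.float64(-36.0)), (np.float64(-57.234159779614316), np.float64(-34.0))], [[369.2, 218.3, 18.8, 25.3, 0.84], [346.8, 241.3, 28.9, 21.7, 0.75], [281.1, 214.2, 23.9, 23.7, 0.61]])
```

>>> step_arm --pt "0.32 0 -0.045 0" --pt "0.66 0 -0.09 0" --pt "1.0 0 -0.14 0" --pt "1.35 0 -0.19 0" --pt "1.7 0 -0.24 0"

```text
clock: 14.68
ee_pos: [0.5795, -0.0375, 0.0123]
ee_rot: [[-0.337, 0.941, -0.0], [0.941, 0.337, -0.0], [-0.0, -0.0, -1.0]]
wrist_force: [1.0, -0.6, 1.0]
opening: 0.0299
finger_force: 0.5
```

>>> step_arm --pt "0.35 0 -0.05 0" --pt "0.7 0 -0.1 0" --pt "1.05 0 -0.15 0" --pt "1.4 0 -0.2 0" --pt "1.75 0 -0.245 0"

```text
clock: 15.3
ee_pos: [0.5736, -0.0209, 0.0148]
ee_rot: [[-0.337, 0.941, -0.0], [0.941, 0.337, 0.0], [0.0, 0.0, -1.0]]
wrist_force: [-0.3, -0.7, -0.1]
opening: 0.03
finger_force: 0.4
```

>>> step_arm --pt "0.35 0 -0.05 0" --pt "0.7 0 -0.1 0" --pt "1.05 0 -0.15 0" --pt "1.4 0 -0.2 0" --pt "1.75 0 -0.245 0"

```text
clock: 15.92
ee_pos: [0.5678, -0.0046, 0.0173]
ee_rot: [[-0.337, 0.941, 0.0], [0.941, 0.337, -0.0], [-0.0, 0.0, -1.0]]
wrist_force: [0.4, -1.4, 1.5]
opening: 0.03
finger_force: 0.9
```

>>> step_arm --pt "0.35 0 -0.05 0" --pt "0.7 0 -0.1 0" --pt "1.05 0 -0.15 0" --pt "1.4 0 -0.2 0" --pt "1.75 0 -0.245 0"

```text
clock: 16.55
ee_pos: [0.5616, 0.012, 0.0196]
ee_rot: [[-0.337, 0.941, -0.0], [0.941, 0.337, 0.0], [0.0, -0.0, -1.0]]
wrist_force: [1.3, -0.8, 1.2]
opening: 0.0301
finger_force: 0.6
```

```bash
python3 - <<'E'
from h import *
print(where(),bore())
E
```

```text
([-1.5, 0.4, 19.6], 16.55, 0.030119061803643266, array([ 1.26, -0.79,  1.21])) ([(np.float64(-62.86501377410468), np.float64(35.0)), (np.float64(-61.70523415977961), np.float64(36.0)), (np.float64(-60.218549127640046), np.float64(34.0))], [[345.0, 238.9, 30.2, 22.9, 0.84], [256.8, 208.6, 15.6, 23.2, 0.77], [368.5, 217.8, 17.7, 26.0, 0.58]])
```

>>> step_arm --pt "0.33 0 -0.045 0" --pt "0.66 0 -0.09 0" --pt "0.98 0 -0.135 0" --pt "1.29 0 -0.18 0" --pt "1.6 0 -0.22 0"

```text
clock: 17.27
ee_pos: [0.5564, 0.027, 0.0219]
ee_rot: [[-0.337, 0.941, -0.0], [0.941, 0.337, -0.0], [0.0, -0.0, -1.0]]
wrist_force: [-0.3, -0.9, 0.6]
opening: 0.03
finger_force: 0.2
```

>>> step_arm --pt "0.2 0 -0.03 0" --pt "0.35 0 -0.05 0" --pt "0.5 0 -0.07 0" --pt "0.6 0 -0.08 0" --pt "0.7 0 -0.09 0"

```text
clock: 17.9
ee_pos: [0.5541, 0.0334, 0.0227]
ee_rot: [[-0.337, 0.941, -0.0], [0.941, 0.337, -0.0], [-0.0, -0.0, -1.0]]
wrist_force: [0.6, -0.7, -0.5]
opening: 0.03
finger_force: 0.0
```

>>> step_arm --pt "0.1 0 0 0" --pt "0.18 0 0 0" --pt "0.24 0 0 0" --pt "0.3 0 0 0" --pt "0.35 0 0 0"

```text
clock: 18.52
ee_pos: [0.5529, 0.0367, 0.0227]
ee_rot: [[-0.337, 0.941, -0.0], [0.941, 0.337, -0.0], [-0.0, -0.0, -1.0]]
wrist_force: [-1.0, -0.4, 0.2]
opening: 0.03
finger_force: 0.0
```

```bash
python3 - <<'E'
from h import *
print(where(),bore())
E
```

```text
([24.6, 0.3, 22.7], 18.525, 0.029964057010963663, array([-1.02, -0.44,  0.23])) ([(np.float64(-61.09641873278237), np.float64(61.0)), (np.float64(-58.31129476584023), np.float64(62.0)), (np.float64(-57.260789715335164), np.float64(60.0))], [[347.9, 239.4, 28.2, 23.8, 0.85], [370.4, 218.2, 15.9, 27.2, 0.8], [245.4, 206.9, 22.0, 24.2, 0.64]])
```

>>> step_arm --pt "0.05 0 0 0" --pt "0.1 0 0 0" --pt "0.15 0 0 0" --pt "0.2 0 0 0" --pt "0.2 0 0 0"

```text
clock: 19.25
ee_pos: [0.5523, 0.0386, 0.0228]
ee_rot: [[-0.337, 0.941, 0.0], [0.941, 0.337, -0.0], [-0.0, 0.0, -1.0]]
wrist_force: [0.7, -0.4, -0.9]
opening: 0.0304
finger_force: 0.4
```

>>> step_arm --pt "0.04 0 0 0" --pt "0.08 0 0 0" --pt "0.12 0 0 0" --pt "0.15 0 0 0" --pt "0.15 0 0 0"

```text
clock: 19.88
ee_pos: [0.5523, 0.0388, 0.0229]
ee_rot: [[-0.338, 0.941, 0.001], [0.941, 0.338, -0.002], [-0.002, 0.0, -1.0]]
wrist_force: [0.9, -7.4, 1.0]
opening: 0.0302
finger_force: 3.7
```

>>> step_arm --pt "-0.05 0 0 0" --pt "-0.12 0 0 0" --pt "-0.2 0 0 0" --pt "-0.3 0 0 0" --pt "-0.4 0 0 0"

```text
clock: 20.5
ee_pos: [0.5527, 0.0365, 0.0226]
ee_rot: [[-0.337, 0.941, -0.001], [0.941, 0.337, 0.0], [0.0, -0.001, -1.0]]
wrist_force: [-0.5, 0.5, -1.0]
opening: 0.0297
finger_force: 0.0
```

>>> step_arm --pt "-0.05 0 0 0" --pt "-0.12 0 0 0" --pt "-0.2 0 0 0" --pt "-0.3 0 0 0" --pt "-0.4 0 0 0"

```text
clock: 21.12
ee_pos: [0.5545, 0.0324, 0.0228]
ee_rot: [[-0.337, 0.941, -0.0], [0.941, 0.337, -0.0], [-0.0, -0.0, -1.0]]
wrist_force: [0.2, -0.4, 0.2]
opening: 0.0301
finger_force: 0.0
```

```bash
python3 - <<'E'
from h import *
print(where(),bore()[0])
print([[np.round(d["extent"],1).tolist(),round(d["conf"],2)] for d in regions_of("catch","scene")], proj("scene",J2W([(39,0,34),(39,0,22),(60,0,50)],Q)))
E
```

```text
([20.0, 0.3, 22.8], 21.125, 0.03008391711928201, array([ 0.18, -0.36,  0.22])) [(np.float64(-62.60697887970616), np.float64(61.0)), (np.float64(-59.01928374655647), np.float64(62.0)), (np.float64(-58.446280991735534), np.float64(60.0))]
[] [[255.37050392 210.82336406]
 [255.43369441 214.26274186]
 [248.04129287 205.41201775]]
```

>>> step_arm --pt "-0.3 0 0 0" --pt "-0.8 0 -0.2 0" --pt "-1.4 0 -1.5 0" --pt "-1.6 0 -5 0" --pt "-1.6 0 -10 0"

```text
clock: 21.9
ee_pos: [0.559, 0.0168, 0.1236]
ee_rot: [[-0.337, 0.942, -0.002], [0.942, 0.337, 0.0], [0.001, -0.002, -1.0]]
wrist_force: [0.9, 0.0, 0.2]
opening: 0.03
finger_force: 0.0
```

```bash
python3 - <<'E'
from h import *
f=least_squares(lambda p:np.r_[proj("top",p[None])[0]-(160,152),proj("scene",p[None])[0]-(229,158)],[.65,.2,.08]);print(f.x,f.cost)
c,s=np.cos(Q[2]),np.sin(Q[2]);d=(f.x[:2]-Q[:2])*1000;print(c*d[0]+s*d[1],-s*d[0]+c*d[1])
for px in ((190,202),(194,196)):
  for z in (.0,.05,.1):
    g=least_squares(lambda p:proj("top",np.array([[p[0],p[1],z]]))[0]-px,[.6,.1]).x;d=(g-Q[:2])*1000;print(px,z,c*d[0]+s*d[1],-s*d[0]+c*d[1])
print(where(),bore()[0]);print([[np.round(d["extent"],1).tolist(),round(d["conf"],2)] for d in regions_of("leaf","scene")])
E
```

```text
[0.71016297 0.24770264 0.07862263] 0.19084895018782183
170.57728122711333 -218.65066761168475
(190, 202) 0.0 149.69784569937087 -86.63931335870387
(190, 202) 0.05 143.97694333217493 -75.65278663045683
(190, 202) 0.1 138.2560409649788 -64.66625990220983
(194, 196) 0.0 134.15147225736484 -98.36736566356262
(194, 196) 0.05 129.07437402543314 -86.89515855457407
(194, 196) 0.1 123.99727579350126 -75.4229514455857
([3.9, 1.2, 123.6], 21.9, 0.02996963642336759, array([0.92, 0.  , 0.25])) [(np.float64(-62.886134067952256), np.float64(61.0)), (np.float64(-59.409550045913676), np.float64(62.0)), (np.float64(-58.82001836547292), np.float64(60.0))]
[[[221.0, 180.3, 16.8, 40.4], 0.6]]
```

>>> step_arm --pt "-0.5 0 -4 0" --pt "-0.5 0.1 -8.2 0" --pt "4 0.1 -8.8 0" --pt "9 0.1 -8.8 0" --pt "14 0.1 -8.8 0" --fingers 0.0

```text
clock: 22.68
ee_pos: [0.5126, 0.1503, 0.2102]
ee_rot: [[-0.336, 0.942, -0.001], [0.942, 0.336, -0.0], [0.0, -0.001, -1.0]]
wrist_force: [-0.0, 0.7, 0.3]
opening: 0.0002
finger_force: 0.0
```

>>> step_arm --pt "1.5 0 0 0" --pt "3.0 0 0 0" --pt "3.8 0 1 0" --pt "3.8 0 3 0" --pt "3.8 0 5 0"

```text
clock: 23.3
ee_pos: [0.501, 0.1846, 0.1595]
ee_rot: [[-0.336, 0.942, -0.0], [0.942, 0.336, -0.001], [-0.0, -0.0, -1.0]]
wrist_force: [-0.8, 0.2, 0.7]
opening: -0.0001
finger_force: 0.0
```

```bash
python3 - <<'E'
from h import *
print(where())
a=read_camera("scene");cv2.imwrite("pics/scene_q.png",a)
b=cv2.imread("pics/scene0.png")
m=(cv2.absdiff(a,b).max(2)>25)&(a.max(2)<70)
# lower extent of the dark gripper in the zone right at/left of the leaf
sub=m[120:200,180:235]
for r in range(0,80,2): 
    print(120+r,''.join('#' if v else '.' for v in sub[r]))
print(proj("scene",J2W([(where()[0][0],y,where()[0][2]+dz) for y in (-10,10) for dz in (-19,19)],Q)))
E
```

```text
([181.4, -0.4, 159.5], 23.3, -7.684766780114735e-05, array([-0.77,  0.22,  0.73]))
120 ......###....................##........................
122 .......................................................
124 ...........................####........................
126 ..........................#####........................
128 ........................#######........................
130 ...............#.#........#####........................
132 ..............###########..............................
134 ............#...#############..........................
136 ............##.##############..........................
138 .............################..........................
140 ............##.##############..........................
142 ............##.##############..........................
144 .............#.##############..........................
146 .........#.....############............................
148 ..........#.......#########............................
150 .............#######.....###...........................
152 ..................#########..........................
[... 799 characters left out ...]
...........................................
182 .......................................................
184 .......................................................
186 .......................................................
188 .......................................................
190 .......................................................
192 .......................................................
194 .......................................................
196 .......................................................
198 .......................................................
[[205.27269502 172.61388787]
 [204.09888522 160.39881326]
 [203.04690415 176.14193674]
 [201.81246121 163.81640988]]
```

>>> step_arm --pt "0 0.04 0.6 0" --pt "-0.6 0.04 1.0 0" --pt "-1.4 0.04 1.0 0" --pt "-2.2 0.04 1.0 0" --pt "-3.0 0.04 1.0 0"

```text
clock: 23.98
ee_pos: [0.5118, 0.1566, 0.1512]
ee_rot: [[-0.337, 0.942, 0.001], [0.942, 0.337, 0.0], [-0.0, 0.001, -1.0]]
wrist_force: [0.1, 0.8, 0.9]
opening: -0.0002
finger_force: 0.4
```

>>> step_arm --pt "-0.6 0 0 0" --pt "-1.2 0 0 0" --pt "-1.8 0 -0.1 0" --pt "-2.4 0 -0.2 0" --pt "-3.0 0 -0.3 0"

```text
clock: 24.6
ee_pos: [0.5214, 0.1286, 0.1538]
ee_rot: [[-0.337, 0.941, -0.0], [0.941, 0.337, -0.0], [-0.0, -0.0, -1.0]]
wrist_force: [0.5, 0.5, 0.1]
opening: -0.0001
finger_force: 0.4
```

```bash
cat >> h.py <<'E'
def leafpx(t):
    d=np.array([-np.cos(t),0,np.sin(t)]);n=np.array([np.sin(t),0,np.cos(t)])
    return [np.round(proj(c,J2W([np.array([122,0,80])+105*d+[0,w*23,0] for w in (-1,1)],Q)),1).tolist() for c in ("scene","top")]
E
python3 - <<'E'
from h import *
print(where())
for c in ("scene","top"):
    read_camera(c);print([[np.round(d["extent"],1).tolist(),round(d["conf"],2)] for d in regions_of("leaf",c)])
for t in (1.85,1.7,1.57,1.45,1.3): print(t,leafpx(t))
E
```

```text
([121.8, -0.9, 153.8], 24.6, -0.00011491974118504276, array([0.53, 0.47, 0.12]))
[[[230.7, 179.6, 10.3, 38.1], 0.66]]
[[[258.8, 214.2, 97.0, 67.7], 0.49], [[210.9, 224.4, -3.4, 2.5], 0.37]]
1.85 [[[216.2, 157.6], [211.2, 165.5]], [[184.4, 215.0], [191.0, 233.7]]]
1.7 [[[221.6, 157.0], [216.8, 164.9]], [[190.5, 212.4], [197.2, 231.2]]]
1.57 [[[226.4, 157.2], [221.8, 165.1]], [[196.1, 210.3], [202.8, 229.1]]]
1.45 [[[230.9, 157.9], [226.4, 165.8]], [[201.3, 208.4], [208.1, 227.2]]]
1.3 [[[236.5, 159.4], [232.2, 167.4]], [[207.9, 206.3], [214.7, 224.9]]]
```

>>> step_arm --pt "-1.1 -0.08 0 0" --pt "-1.9 -0.08 0.23 0" --pt "-2.68 -0.08 0.52 0" --pt "-3.43 -0.08 0.88 0" --pt "-4.14 -0.08 1.3 0"

```text
clock: 25.42
ee_pos: [0.5348, 0.0891, 0.1404]
ee_rot: [[-0.337, 0.941, -0.0], [0.941, 0.337, -0.0], [-0.0, -0.0, -1.0]]
wrist_force: [0.3, -0.0, 0.3]
opening: -0.0002
finger_force: 0.2
```

>>> step_arm --pt "-0.68 0 0.48 0" --pt "-1.31 0 1.02 0" --pt "-1.89 0 1.61 0" --pt "-2.42 0 2.24 0" --pt "-2.89 0 2.93 0"

```text
clock: 26.05
ee_pos: [0.5444, 0.0622, 0.111]
ee_rot: [[-0.337, 0.941, -0.0], [0.941, 0.337, -0.0], [-0.0, -0.0, -1.0]]
wrist_force: [-0.3, 0.8, -0.2]
opening: 0.0
finger_force: 0.2
```

```bash
python3 - <<'E'
from h import *
print(where())
for c in ("scene","top"):
    read_camera(c);print([[np.round(d["extent"],1).tolist(),round(d["conf"],2)] for d in regions_of("leaf",c)])
for t in (1.3,.7,.5,.3): print(t,leafpx(t))
E
```

```text
([51.5, -0.3, 111.0], 26.05, 2.5003645406204664e-06, array([-0.29,  0.78, -0.18]))
[[[243.1, 191.6, 34.0, 18.9], 0.68], [[293.9, 197.1, 13.2, 29.7], 0.54]]
[]
1.3 [[[236.5, 159.4], [232.2, 167.4]], [[207.9, 206.3], [214.7, 224.9]]]
0.7 [[[255.5, 172.0], [251.9, 180.3]], [[230.6, 200.8], [237.3, 218.8]]]
0.5 [[[259.8, 177.8], [256.4, 186.3]], [[235.9, 200.3], [242.5, 218.0]]]
0.3 [[[262.7, 184.1], [259.5, 192.8]], [[239.7, 200.4], [246.1, 217.8]]]
```

>>> step_arm --pt "-0.41 0 0.7 0" --pt "-0.76 0 1.45 0" --pt "-1.04 0 2.2 0" --pt "-1.25 0 3.0 0" --pt "-1.38 0 3.8 0"

```text
clock: 26.88
ee_pos: [0.5489, 0.0493, 0.0728]
ee_rot: [[-0.337, 0.941, -0.0], [0.941, 0.337, -0.0], [0.0, -0.0, -1.0]]
wrist_force: [-0.9, 0.8, -0.2]
opening: -0.0004
finger_force: 0.1
```

>>> step_arm --pt "0 0 0.3 0" --pt "0 0 0.5 0" --pt "0 0 0.7 0" --pt "0 0 0.8 0" --pt "0 0 0.85 0"

```text
clock: 27.5
ee_pos: [0.549, 0.0494, 0.0695]
ee_rot: [[-0.338, 0.941, 0.001], [0.941, 0.338, -0.001], [-0.001, 0.001, -1.0]]
wrist_force: [-13.7, -0.9, 48.6]
opening: 0.0
finger_force: 24.5
```

>>> step_arm --pt "0 0 0.1 0" --pt "0 0 0.2 0" --pt "0 0 0.25 0" --pt "0 0 0.3 0" --pt "0 0 0.3 0"

```text
clock: 28.12
ee_pos: [0.5492, 0.0494, 0.069]
ee_rot: [[-0.338, 0.941, 0.003], [0.941, 0.338, -0.001], [-0.002, 0.002, -1.0]]
wrist_force: [-20.3, -0.3, 70.4]
opening: 0.0001
finger_force: 34.8
```

>>> step_arm --pt "0 0 -0.4 0" --pt "0 0 -1.0 0" --pt "0 0 -3 0" --pt "0 0 -7 0" --pt "0 0 -12 0"

```text
clock: 28.75
ee_pos: [0.548, 0.0496, 0.1818]
ee_rot: [[-0.337, 0.941, -0.003], [0.941, 0.337, 0.0], [0.001, -0.003, -1.0]]
wrist_force: [1.8, 0.1, 0.0]
opening: -0.0002
finger_force: 0.0
```

>>> step_arm --pt "5 0 -3 0" --pt "10 0 -5 0" --pt "16 0 -5 0" --pt "21 0 -5 0" --pt "26 0 -5 0"

```text
clock: 29.38
ee_pos: [0.4606, 0.2959, 0.2317]
ee_rot: [[-0.337, 0.941, 0.0], [0.941, 0.337, -0.0], [-0.0, 0.0, -1.0]]
wrist_force: [-0.0, -0.6, -0.0]
opening: -0.0
finger_force: 0.0
```

```bash
python3 - <<'E'
from h import *
print(where())
for c in ("scene","top"):
    a=read_camera(c);cv2.imwrite(f"pics/{c}_z.png",a)
    for n in ("leaf","roller"):
        print(c,n,[[np.round(d["extent"],1).tolist(),round(d["conf"],2)] for d in regions_of(n,c)][:3])
for t in (0,.05,.1): print(t,leafpx(t))
print(bore()[0])
# bush/leaf end: brightness along scene vertical through leaf end
a=cv2.imread("pics/scene_z.png")[:,:,1]
for u in (256,258,260,262): print(u,a[185:216,u].tolist())
E
```

```text
([299.8, 0.3, 231.7], 29.375, -1.3201881560442878e-05, array([-0.03, -0.63, -0.04]))
scene leaf [[[244.9, 200.4, 38.4, 12.9], 0.59]]
scene roller [[[249.2, 211.7, 24.0, 16.6], 0.8], [[345.0, 239.1, 30.0, 21.4], 0.64], [[369.8, 218.4, 16.0, 24.5], 0.64]]
top leaf [[[227.9, 217.9, 41.7, 27.8], 0.89]]
top roller [[[343.8, 158.1, 24.8, 28.9], 0.95], [[342.1, 205.5, 24.6, 20.8], 0.61], [[231.0, 217.4, 26.6, 36.1], 0.43]]
0 [[[264.4, 193.7], [261.3, 202.5]], [[242.3, 201.8], [248.6, 218.7]]]
0.05 [[[264.4, 192.1], [261.2, 200.9]], [[242.1, 201.5], [248.5, 218.5]]]
0.1 [[[264.2, 190.6], [261.0, 199.3]], [[241.8, 201.2], [248.2, 218.3]]]
[(np.float64(-65.78328741965106), np.float64(61.0)), (np.float64(-62.170798898071624), np.float64(62.0)), (np.float64(-61.78328741965106), np.float64(60.0))]
256 [186, 131, 150, 170, 167, 163, 163, 167, 169, 162, 160, 160, 161, 161, 163, 164, 145, 83, 76, 77, 74, 76, 77, 73, 79, 86, 76, 76, 79, 87, 92]
258 [150, 129, 152, 165, 163, 163, 163, 162, 163, 163, 161, 159, 161, 162, 164, 167, 151, 96, 91, 133, 136, 86, 87, 120, 134, 92, 72, 77, 75, 75, 84]
260 [137, 148, 150, 153, 160, 165, 165, 160, 160, 165, 162, 162, 164, 164, 162, 160, 144, 105, 98, 149, 157, 100, 86, 111, 140, 147, 132, 93, 75, 75, 75]
262 [157, 151, 134, 116, 142, 166, 164, 145, 146, 164, 153, 141, 118, 85, 76, 86, 90, 105, 158, 189, 187, 160, 84, 84, 115, 145, 146, 139, 112, 78, 75]
```

```bash
python3 - <<'E'
from h import *
a=cv2.imread("pics/scene_z.png")[:,:,1].astype(float)
for t in (0,.03,.06,.1):
    d=np.array([-np.cos(t),0,np.sin(t)]);n=np.array([np.sin(t),0,np.cos(t)])
    print(t,[np.round(proj("scene",J2W([np.array([122,23,80])+r*d+3.5*n],Q))[0],2).tolist() for r in (40,60,80,100)])
for u in (238,242,244,248,252,256,260):
    col=a[194:207,u];g=np.diff(col);i=int(np.argmin(g));print(u,"edge row",194+i+.5,"drop",g[i],col.astype(int).tolist())
E
```

```text
0 [[238.09, 199.06], [245.18, 199.8], [252.3, 200.53], [259.45, 201.28]]
0.03 [[238.03, 198.69], [245.11, 199.24], [252.23, 199.8], [259.39, 200.35]]
0.06 [[237.96, 198.32], [245.03, 198.69], [252.14, 199.06], [259.29, 199.42]]
0.1 [[237.84, 197.83], [244.88, 197.95], [251.97, 198.06], [259.11, 198.18]]
238 edge row 199.5 drop -54.0 [162, 162, 163, 164, 166, 147, 93, 63, 43, 51, 64, 89, 115]
242 edge row 200.5 drop -53.0 [162, 163, 165, 163, 164, 160, 130, 77, 70, 137, 173, 145, 100]
244 edge row 200.5 drop -63.0 [122, 100, 121, 152, 156, 162, 139, 76, 126, 170, 172, 142, 90]
248 edge row 200.5 drop -49.0 [54, 55, 51, 124, 168, 167, 147, 98, 78, 127, 169, 166, 132]
252 edge row 201.5 drop -56.0 [163, 161, 162, 162, 162, 164, 161, 134, 78, 76, 80, 90, 115]
256 edge row 201.5 drop -62.0 [162, 160, 160, 161, 161, 163, 164, 145, 83, 76, 77, 74, 76]
260 edge row 205.5 drop -57.0 [165, 162, 162, 164, 164, 162, 160, 144, 105, 98, 149, 157, 100]
```

```bash
python3 -c "
from rig import *
print(hand_in())"
```

```text
the job is handed in; nothing more can be done
None
```

The roller is home and held by the catch: it stayed put when the fingertips backed off. The leaf is pushed fully down over it, the arm is clear, and the job was handed in at about 30 s. No bystander was knowingly touched, though I didn't recheck their positions; the closing push on the leaf peaked at about 70 N at the wrist, taken through the fingertips.

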